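Reverse the used filter cartridges in the reptile-rack dock

ROBOT

A 6-joint arm with a two-finger parallel gripper is mounted at the origin on the work surface. World frame = base frame: x ahead of the robot, y to its left, z up, the work surface at z = 0. Lengths are in m, angles in degrees, forces in N, time in s.
With the tool pointing down it reaches from about 0.4 to 0.825 m from the base axis. Payload 7 kg.
Tool frame: the origin (TCP) lies midway between the tips of the shut fingers; the grasp point (between the pads) lies 19 mm behind it; z points along the fingers, y is the line along which they close (so a half turn about z gives the same grasp; the last joint's range is limited). The gripper opens to 88 mm and grips with 3 to 60 N. Pads are 19 mm wide; open, the fingers measure 130 mm over their backs; the gripper's body (78 mm by 193 mm) begins 47 mm behind the grasp point.
Start: joints at [84.632, 20.546, 0.682, 0, -70.136, -16.507], TCP at [0.252, 0.626, 0.227] pointing down, gripper open.
Joint ranges: [-176.03, 176.03], [-82.01, 121.73], [-58.28, 71.71], [-173.87, 95.51], [-174.79, -0.11], [-173.66, 173.66]. Speed limits (degrees/s): [136.94, 136.94, 172.46, 180, 180, 180].

INTERFACE

Orientations are given as a 3x3 rotation matrix whose columns are the frame's x, y, z axes.
In Python, from rig import robot gives the robot as it stands. Calls block until the motion is done:
- robot.goto(position, orientation): joint-space move of the TCP to a pose.
- robot.servo_line(position, ori=None, speed=0.15): straight line of the TCP; ori=None keeps the orientation; speed is the mean speed in m/s.
- robot.movej(angles): joint-space move.
- robot.move_gripper(opening): opening from 0.0 (shut) to 1.0 (fully open); the grip force is fixed at half the most; returns when the fingers have stopped.
- robot.dwell(seconds).
- robot.ik(position, orientation): joint angles nearest the present ones, or None.
- robot.grab_frame(name): name is "scene" or "top"; returns (picture, depth): 480x640x3 uint8, red, green, blue; 480x640 float32, m along the optical axis (not along the pixel's ray), 0 where there is no reading.
- robot.camera_info(name): a dict with "vfov" (degrees; the focal length in pixels is half the picture's height over the tangent of half this angle, whatever the lens; pixels are square), "cx", "cy" (the principal point, pixels), "k1" (the pictures are not rectified: a ray, as slopes to the right and down, at radius r is drawn at 1 + k1 r^2 times it, then the intrinsics apply), "view" (4x4, takes a point from world to camera coordinates). Camera axes: x right, y down, z forward; pixel columns grow to the right and rows downward; lengths in m; the calibration is good to about 2 mm. A picture is of the moment at which its call begins. camera_info takes no time and is no camera call.
A pose or a line that the arm cannot do raises robot.Unreachable and nothing moves.
- robot.job_done(): hands the job in; it is judged then, once.
Readings, each from a call of its own:
- robot.read_t(): time.
- robot.read_qpos(): joint angles.
- robot.read_qvel(): joint speeds.
- robot.read_effort(): joint torques, N m.
- robot.read_position(): TCP position.
- robot.read_tcp_rot(): TCP orientation.
- robot.read_force(): force on the tool from outside, world axes, zero at the start.
- robot.read_ft_torque(): the same for the moment, N m.
- robot.read_grip_width(): opening from 0.0 (shut) to 1.0 (fully open).
- robot.read_finger_force(): force on a finger pad.
Only numpy, scipy, OpenCV 4.12 (cv2) and the standard library are available. Lean on these libraries where they do the work, as an engineer would, in place of code of your own. Each camera call takes 0.05 s, during which the arm holds its last target. There are 200 camera calls.

TASK

The odour-filter cartridges that show their orange, used end are due to be reversed. Turn the red knob past its click so the yellow stop rail drops, slide each such cartridge out of its sleeve, turn it end for end and slide it fully home again, in any free sleeve, so that its green end shows, and then turn the knob back past its click to lock them all in. Leave the cartridge that already shows green where it is, and do not disturb the other things around.

Things in the scene. Friction and masses are not known exactly. Their poses are not given: they have to be found in the camera images.
- dock: filter dock, fixed: an aluminium deck 16 thick (x = -220 to +105, y = -240 to +305) with four level grey sleeves side by side under one white roof (top at z = 61, x = 8 to 99), open to the front (-x, towards the robot). Origin on the shelf below the middle of the plane of the sleeve mouths; x points into the sleeves, z up. The deck before them is bare and level with the sleeve floors
- mouth0 (a point): middle of the floor of sleeve 0 in the plane of its mouth, on the deck (dock x = 0, y = -157.5, z = 16). Every sleeve is 58 wide, 41 tall inside, walls 4 thick, its sides flared over the first 15 to 64 at the mouth, and 95 deep to its back stop
- mouth1 (a point): the same for sleeve 1, at dock y = -52.5. A cartridge fully home in a sleeve is within a few mm of the back stop: its origin is at dock x = 20 to 25 and its front 45 stick out of the mouth
- mouth2 (a point): the same for sleeve 2, at dock y = 52.5
- mouth3 (a point): the same for sleeve 3, at dock y = 157.5
- cart_a: filter cartridge, a black block 140 long (its x), 52 wide (y), 36 tall (z), 175 to 350 g, with a 38 mm long green cap at its +x end and an equal orange cap at its -x end; origin under its centre. Starts fully home in some sleeve with its orange (used) end showing, or is absent
- cart_b: filter cartridge, a black block 140 long (its x), 52 wide (y), 36 tall (z), 175 to 350 g, with a 38 mm long green cap at its +x end and an equal orange cap at its -x end; origin under its centre. Starts fully home in some sleeve with its orange (used) end showing, or is absent
- cart_c: filter cartridge, a black block 140 long (its x), 52 wide (y), 36 tall (z), 175 to 350 g, with a 38 mm long green cap at its +x end and an equal orange cap at its -x end; origin under its centre. Starts fully home in some sleeve with its orange (used) end showing, or is absent
- cart_d: filter cartridge, a black block 140 long (its x), 52 wide (y), 36 tall (z), 175 to 350 g, with a 38 mm long green cap at its +x end and an equal orange cap at its -x end; origin under its centre. Starts fully home in some sleeve with its green end already showing: to be left alone
- cart_a_green (a point): centre of the green end face of cart_a, 70 from its origin along its +x, 18 above its underside
- cart_b_green (a point): centre of the green end face of cart_b, 70 from its origin along its +x, 18 above its underside
- cart_c_green (a point): centre of the green end face of cart_c, 70 from its origin along its +x, 18 above its underside
- cart_d_green (a point): centre of the green end face of cart_d, 70 from its origin along its +x, 18 above its underside
- lock_knob (a joint): turn of the red locking knob, rad: 0 locked (start, bar along the dock's x), grows counter-clockwise seen from above to 1.4 unlocked (bar nearly along y). Detented: it resists with up to about 0.17 N m until half way (0.7), then clicks over and springs to the other end by itself; let go short of half way it springs back
- knob_grip (a point): on the knob's vertical axis at the height to grip, 83 above the shelf, at dock x = 30, y = 255: middle of an upright-sided red bar 66 long (this point's x), 16 thick, 30 tall (z = 67 to 97) on a steel disc, on a black housing 76 square, top at z = 60
- stop_rail (a joint): drop of the yellow stop rail, m, geared to the knob: 0 up (locked), 0.015 down (unlocked, just below the deck's surface). 8 thick, 420 long along the dock's y, at dock x = -54; up, it stands 14 above the deck some 5 in front of cartridges that are home and holds them in; it cannot rise under one that is not home
- jar: small glass jar with a black twist cap, 44 across, 60 tall, standing on the white roof of the sleeves; origin under its centre. A bystander
- dish: small solid blue ceramic dish, 52 across, 22 tall, standing on the white roof of the sleeves; origin under its centre. A bystander
- dome: aluminium lamp dome resting mouth down, 170 across, 125 tall; origin under its centre. A bystander
- bowl: white ceramic bowl, 120 across, 50 tall; origin under its centre. A bystander
- log_hide: green resin half-log hide, 160 long, 110 wide, 60 tall; origin under its centre. A bystander
- mister: white mister bottle with a blue cap, 64 across, 170 tall; origin under its centre. A bystander
- gauge: white temperature gauge with a dark screen, 50 x 70 x 22, lying on the white roof; origin under its centre. A bystander
There are look-alikes about, which are no part of the job. What is shaped like the cart_b but purple is not meant.

How it is judged:
By the outcome, as a careful person would: the job done as asked, in the order asked, and still so for the second after the job is handed in, with the robot touching nothing.
Of cart_a, cart_b, cart_c only 2 to 3 are there at a start; the rules pass over those that are not, and their reading is None.
At some moment in a run one of cart_a, cart_b, cart_c may be knocked a few centimetres aside while the robot is not near it.
Once in a run the grip may slacken for a moment while it holds something.
It also fails if it takes over 210 s, if anything falls off the work surface, if the arm or the gripper's body presses on something with over 40 N, if the wrist force passes 120 N, or if a joint passes its speed limit or range.

## Working session

There is one attempt and no reset: what is moved stays moved. The work goes in short steps, each a Python script; the robot and the scene stay as the last script left them, time stands still between calls to the robot, and variables do not carry over. Pictures are saved under pics/ and viewed, at most 14 in all, crops included, and the job is handed in when it is done.

```bash
mkdir -p pics; ls
cat > h.py <<'E'
import numpy as np, cv2
from rig import robot
def shot(n,save=None):
    im,d=robot.grab_frame(n)
    if save: cv2.imwrite('pics/'+save,cv2.cvtColor(im,cv2.COLOR_RGB2BGR))
    return im,d
def cam(n):
    c=robot.camera_info(n); f=240/np.tan(np.radians(c['vfov'])/2)
    return c,f,np.array(c['view'])
def rays(n,uv):
    c,f,V=cam(n); s=(np.atleast_2d(uv).astype(float)-[c['cx'],c['cy']])/f
    u=s.copy()
    for _ in range(20): u=s/(1+c['k1']*(u**2).sum(1,keepdims=True))
    R=V[:3,:3]; o=-R.T@V[:3,3]
    return o,np.c_[u,np.ones(len(u))]@R   # dir with unit depth
def onplane(n,uv,z):
    o,d=rays(n,uv); return o+d*((z-o[2])/d[:,2])[:,None]
def deproj(n,uv,depth):
    uv=np.atleast_2d(uv); o,d=rays(n,uv)
    z=np.array([depth[int(round(v)),int(round(u))] for u,v in uv]); return o+d*z[:,None]
def proj(n,P):
    c,f,V=cam(n); p=np.atleast_2d(P)@V[:3,:3].T+V[:3,3]; s=p[:,:2]/p[:,2:]
    return s*(1+c['k1']*(s**2).sum(1,keepdims=True))*f+[c['cx'],c['cy']]
E
python3 - <<'E'
from h import *
for n in('scene','top'):
    shot(n,n+'0.png'); print(n,{k:np.round(v,3) for k,v in robot.camera_info(n).items()})
print(robot.read_t())
E
```

```text
pics
scene {'vfov': np.float64(52.369), 'cx': np.float64(318.943), 'cy': np.float64(245.975), 'k1': np.float64(-0.03), 'view': array([[-0.703,  0.712, -0.01 ,  0.364],
       [ 0.574,  0.558, -0.6  , -0.254],
       [-0.421, -0.427, -0.8  ,  1.362],
       [ 0.   ,  0.   ,  0.   ,  1.   ]])}
top {'vfov': np.float64(52.55), 'cx': np.float64(325.33), 'cy': np.float64(243.828), 'k1': np.float64(-0.044), 'view': array([[-0.015, -1.   ,  0.003,  0.006],
       [-0.997,  0.015, -0.077,  0.505],
       [ 0.077, -0.004, -0.997,  1.495],
       [ 0.   ,  0.   ,  0.   ,  1.   ]])}
0.1
```

View pics/scene0.png

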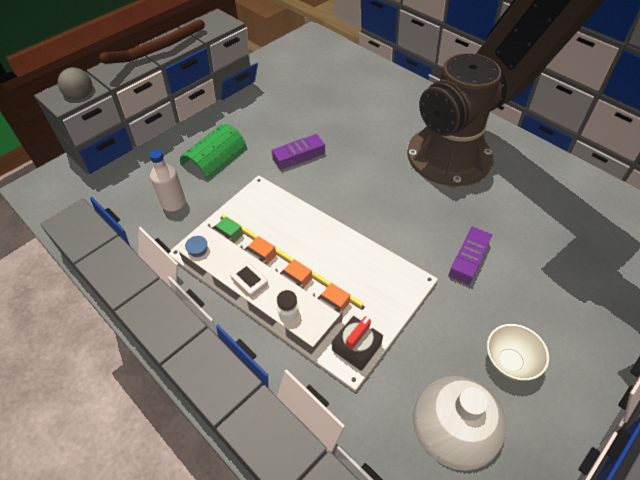

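View pics/top0.png

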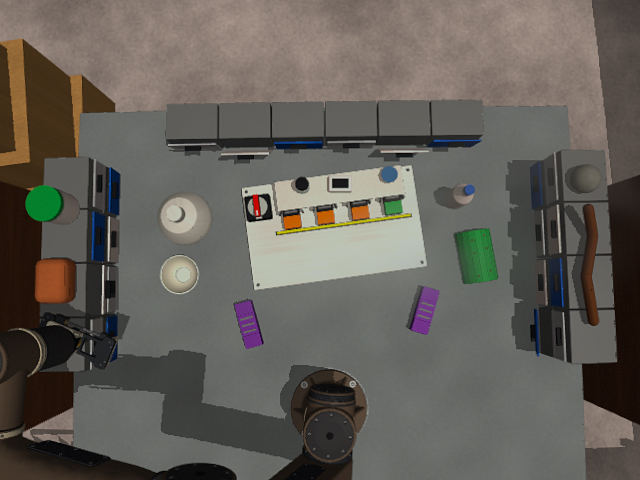

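Scene: the orange caps sit at (262,249), (297,272), (335,296), the green cap at (228,229), and the red knob at (358,333). Top: the orange caps are at (360,210), (325,215), (291,220), green at (393,205), the knob at (258,207) and the yellow rail runs (277,233)–(411,215). Purple look-alikes lie on the table at (248,323) and (424,310), well off the dock, so they are not the targets. All three of a, b and c are present.

Next I measure the dock pose from both views.

```bash
cat >> h.py <<'E'
H=lambda im:cv2.cvtColor(im,cv2.COLOR_RGB2HSV)
RNG=dict(orange=((5,150,120),(16,255,255)),yellow=((22,150,120),(32,255,255)),green=((50,120,60),(75,255,255)),red=((0,180,100),(4,255,255)))
def mask(im,c): return cv2.inRange(H(im),*map(np.array,RNG[c]))
def blobs(im,c,amin=60):
    n,l,s,ce=cv2.connectedComponentsWithStats(mask(im,c))
    return [(ce[i],l==i,s[i,4]) for i in range(1,n) if s[i,4]>=amin]
def cloud(n,m,depth):
    v,u=np.nonzero(m); ok=depth[v,u]>0; u,v=u[ok],v[ok]; o,d=rays(n,np.c_[u,v]); return o+d*depth[v,u][:,None]
E
python3 - <<'E'
from h import *
for n in('top','scene'):
    im,d=shot(n)
    print(n)
    for c in RNG:
        for ce,m,a in blobs(im,c):
            P=cloud(n,m,d)
            if len(P)<20: continue
            zt=np.percentile(P[:,2],90); T=P[P[:,2]>zt-.006]
            r=cv2.minAreaRect((T[:,:2]*1000).astype(np.float32))
            print(c,np.round(ce),a,'ztop %.4f'%zt,'ctr',np.round(r[0],1),'size',np.round(r[1],1),'ang',round(r[2],1))
    # bolts/deck plane
    px={'top':[(300,255),(380,250),(340,270)],'scene':[(300,210),(350,250),(400,290)]}[n]
    print('deck',deproj(n,px,d).round(4)[:,2])
E
```

```text
top
orange [ 17. 104.] 1935 ztop -0.0807 ctr [1028.3 1082.4] size [449.8 106.6] ang 5.8
orange [ 76. 105.] 536 ztop -0.4120 ctr [1092.5 1013.7] size [343.6  49.7] ang 6.8
orange [360. 212.] 204 ztop 0.0573 ctr [ 598.8 -108.9] size [36.5 48.2] ang 7.7
orange [325. 217.] 208 ztop 0.0567 ctr [586.   -2.8] size [35.9 50.1] ang 7.2
orange [292. 221.] 209 ztop 0.0565 ctr [573.4  99.8] size [37.6 50.2] ang 8.6
orange [ 50. 281.] 1167 ztop 0.2721 ctr [401.9 724.1] size [105.5  74.4] ang 0.8
yellow [344. 223.] 338 ztop 0.0350 ctr [567.4 -59.2] size [  8.  416.7] ang 6.9
green [ 43. 203.] 1038 ztop 0.3075 ctr [599.5 725.9] size [94.1 93.9] ang 40.6
green [393. 207.] 188 ztop 0.0572 ctr [ 613.7 -210.6] size [36.5 47.1] ang 7.1
green [479. 255.] 1441 ztop 0.0617 ctr [ 461.5 -473.4] size [157.9  58.2] ang 11.0
red [256. 204.] 96 ztop 0.1014 ctr [618.1 203.5] size [60.7 14.3] ang 6.8
deck [0.0217 0.0175 0.0181]
scene
orange [261. 247.] 297 ztop 0.0544 ctr [ 599.9 -105.6] size [36.5 52.6] ang 5.3
orange [298. 270.] 329 ztop 0.0548 ctr [587.5   0.6] size [37.1 50.8] ang 8.9
orange [336. 295.] 362 ztop 0.0546 ctr [574.4 104.2] size [38.1 50.5] ang 7.0
green [  7. 137.] 494 ztop -0.5128 ctr [  748.9 -1735.5] size [347.   30.1] ang 83.8
green [215. 149.] 1690 ztop 0.0581 ctr [ 461.5 -467.6] size [159.2  57.3] ang 7.8
green [228. 225.] 226 ztop 0.0547 ctr [ 613.1 -207.1] size [35.9 49.3] ang 7.4
red [356. 332.] 141 ztop 0.0993 ctr [621.2 208.2] size [61.6 13.9] ang 7.2
deck [0.0187 0.0172 0.0152]
```

```bash
cat >> h.py <<'E'
A=np.radians(7.2); O=np.array([.6205,-.0508]); DX=np.array([np.cos(A),np.sin(A)]); DY=np.array([-DX[1],DX[0]])
def W(x,y,z): return np.r_[O+DX*x+DY*y,z]       # dock (m) -> world
def D(P): P=np.atleast_2d(P); q=P[:,:2]-O; return np.c_[q@DX,q@DY,P[:,2]]
def ori(deg):                                   # tool down, tool x at deg from dock x
    t=A+np.radians(deg); c,s=np.cos(t),np.sin(t); return np.array([[c,s,0],[s,-c,0],[0,0,-1.]])
E
python3 - <<'E'
from h import *
im,d=shot('scene')
cv2.imwrite('pics/crop1.png',cv2.cvtColor(cv2.resize(im[190:370,160:400],None,fx=3,fy=3,interpolation=3),cv2.COLOR_RGB2BGR))
# things standing above roof: dock-frame height map
P=cloud('scene',np.ones((480,640),bool),d); Q=D(P)
ok=(Q[:,0]>.0)&(Q[:,0]<.11)&(abs(Q[:,1])<.205)&(Q[:,2]>.07)&(Q[:,2]<.2); Q=Q[ok]
from scipy.cluster.hierarchy import fclusterdata
l=fclusterdata(Q[:,:2],.012,'distance',method='single')
for i in set(l):
    if (l==i).sum()>15: print('obj',(Q[l==i].min(0)*1000).round(),(Q[l==i].max(0)*1000).round())
for nm,y,zz in (('knob',.255,.072),):
    for a in(0,180,80,260,-180+80): print(nm,a,np.round(robot.ik(W(.03,y,zz),ori(a)),1) if robot.ik(W(.03,y,zz),ori(a)) is not None else None)
for y in(-.0525,.0525,.1575):
    for a in(0,180):
        for x in(-.025,-.14): q=robot.ik(W(x,y,.022),ori(a)); print(y,a,x,None if q is None else np.round(q,1))
E
```

```text
obj [  44. -179.   70.] [  95. -126.   88.]
obj [52. 92. 70.] [ 94. 134. 125.]
obj [ 35. -37.  70.] [91. 35. 89.]
knob 0 [ 35.5  25.8 -13.    0.  -51.2  61.7]
knob 180 [  35.5   25.8  -13.     0.   -51.2 -118.3]
knob 80 [ 35.5  25.8 -13.    0.  -51.2 141.7]
knob 260 [ 35.5  25.8 -13.    0.  -51.2 -38.3]
knob -100 [ 35.5  25.8 -13.    0.  -51.2 -38.3]
-0.0525 0 -0.025 [  8.3  26.1 -20.9   0.  -43.   88.9]
-0.0525 0 -0.14 [  8.6  18.1 -35.    0.  -36.9  88.6]
-0.0525 180 -0.025 [  8.3  26.1 -20.9   0.  -43.  -91.1]
-0.0525 180 -0.14 [  8.6  18.1 -35.    0.  -36.9 -91.4]
0.0525 0 -0.025 [ 18.8  24.4 -23.9   0.  -41.6  78.4]
0.0525 0 -0.14 [ 21.8  16.  -38.5   0.  -35.5  75.4]
0.0525 180 -0.025 [  18.8   24.4  -23.9    0.   -41.6 -101.6]
0.0525 180 -0.14 [  21.8   16.   -38.5   -0.   -35.5 -104.6]
0.1575 0 -0.025 [ 29.2  24.1 -24.5   0.  -41.4  68. ]
0.1575 0 -0.14 [ 34.9  15.6 -39.1   0.  -35.3  62.3]
0.1575 180 -0.025 [  29.2   24.1  -24.5    0.   -41.4 -112. ]
0.1575 180 -0.14 [  34.9   15.6  -39.1   -0.   -35.3 -117.7]
```

View pics/crop1.png

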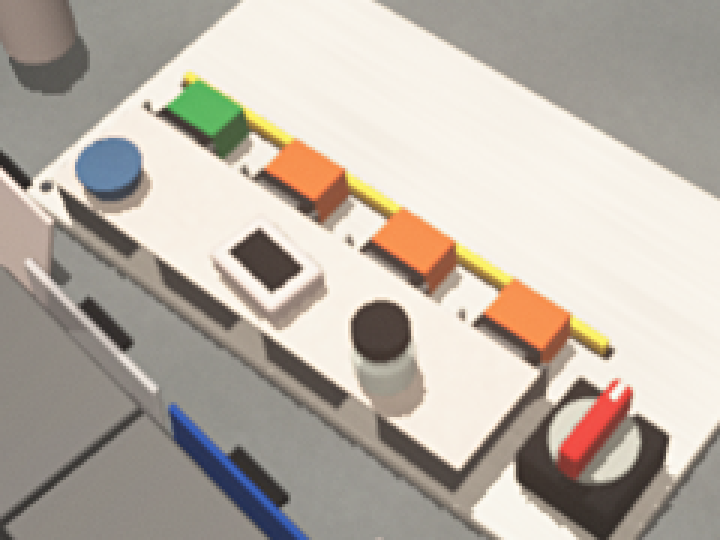

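The crop confirms it: three orange ends in sleeves 1, 2 and 3 and green in sleeve 0, with the roof objects at dock x ≥ 35, clear of the gripper body. Now the knob.

```bash
cat >> h.py <<'E'
def stat(s=''): print(s,'t%.1f'%robot.read_t(),'D',(D(robot.read_position())[0]*1000).round(1),'w%.3f'%robot.read_grip_width(),'ff%.1f'%robot.read_finger_force(),'F',np.round(robot.read_force(),1))
def knob(a0,a1):
    robot.goto(W(.03,.255,.20),ori(a0)); robot.move_gripper(.6)
    robot.servo_line(W(.03,.255,.074),speed=.12); robot.move_gripper(0); stat('knob grip')
    for a in np.linspace(a0,a1,5)[1:]:
        robot.goto(W(.03,.255,.074),ori(a))
    stat('turned'); robot.move_gripper(.6); robot.dwell(.3)
    robot.servo_line(W(.03,.255,.20),speed=.2)
E
python3 - <<'E'
from h import *
knob(0,76); stat('up')
im,d=shot('top','top1.png'); im2,d2=shot('scene')
cv2.imwrite('pics/crop2.png',cv2.cvtColor(cv2.resize(im2[190:370,160:400],None,fx=3,fy=3,interpolation=3),cv2.COLOR_RGB2BGR))
E
```

```text
knob grip t4.9 D [ 30.1 256.1  74.1] w0.178 ff30.0 F [-2.3  5.2  0.8]
turned t6.6 D [ 30.7 255.3  74.1] w0.182 ff30.0 F [ 2.7  5.3 -0.6]
up t8.5 D [ 29.2 254.9 198.7] w0.600 ff0.0 F [ 0.9 -0.3 -1.1]
```

View pics/crop2.png

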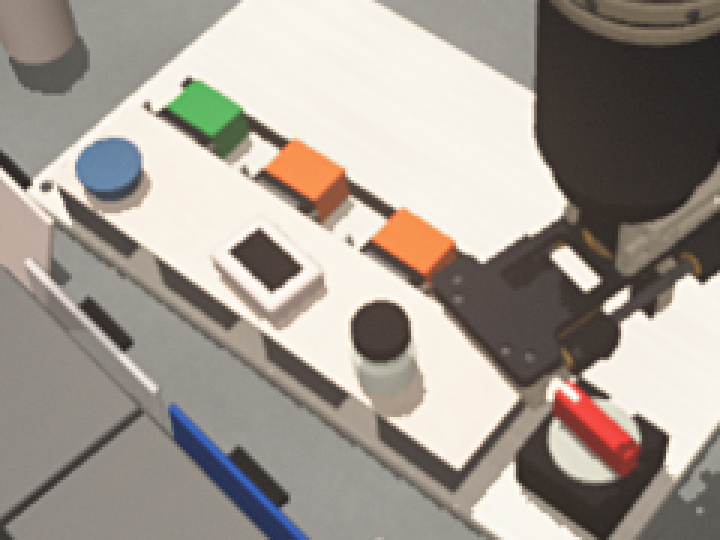

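The rail is down and the knob bar now lies along y, at about (595,425) in the crop. First cartridge: sleeve 3.

```bash
cat >> h.py <<'E'
ZT=.024; OPEN=.85
def held(s):
    stat(s); w=robot.read_grip_width()
    if not .55<w<.63:
        raise SystemExit('grip width odd')
def pull(y,x=-.027):
    robot.goto(W(x,y,.15),ori(0)); robot.move_gripper(OPEN)
    robot.servo_line(W(x,y,ZT),ori(0),speed=.12); robot.move_gripper(0); held('grip front')
    robot.servo_line(W(x-.06,y,ZT),speed=.06); robot.servo_line(W(x-.116,y,ZT),speed=.08); held('pulled')
def turn(y,xc=-.094):
    robot.move_gripper(OPEN); robot.servo_line(W(xc,y,ZT),speed=.08); robot.move_gripper(0); held('grip mid')
    robot.servo_line(W(xc,y,ZT+.005),speed=.04)
    q=np.array(robot.read_qpos())
    for k in(1,2,3,4): robot.goto(W(xc,y,ZT+.005),ori(45*k))
    held('turned'); robot.servo_line(W(xc,y,ZT),ori(180),speed=.03); robot.move_gripper(OPEN)
def push(y,xc=-.094,off=-.049):
    robot.servo_line(W(xc+off,y,ZT),ori(180),speed=.08); robot.move_gripper(0); held('grip end')
    robot.servo_line(W(-.055,y,ZT),ori(180),speed=.05); held('in most')
    x=-.055
    while x<-.018:
        x+=.003 if x<-.036 else .0015
        robot.servo_line(W(x,y,ZT),speed=.04)
        f=robot.read_force()[:2]@DX
        if f<-10: break
    print('stop at',round(x*1000,1),'f',round(f,1)); held('home')
    robot.move_gripper(OPEN); robot.servo_line(W(x,y,.15),speed=.15)
E
python3 - <<'E'
from h import *
pull(.1575); turn(.1575)
im2,d2=shot('scene','s3.png')
E
```

```text
grip front t12.0 D [-26.8 157.7  24.4] w0.590 ff29.9 F [-1.5  0.7  5.6]
pulled t14.0 D [-143.3  157.6   24.3] w0.595 ff29.9 F [-0.9  1.5 12.1]
grip mid t15.9 D [-94.1 157.6  24.1] w0.591 ff30.0 F [-1.5  2.   3. ]
turned t23.1 D [-94.  157.5  29. ] w0.589 ff30.0 F [-0.1 -0.7 -2.3]
```

View pics/s3.png

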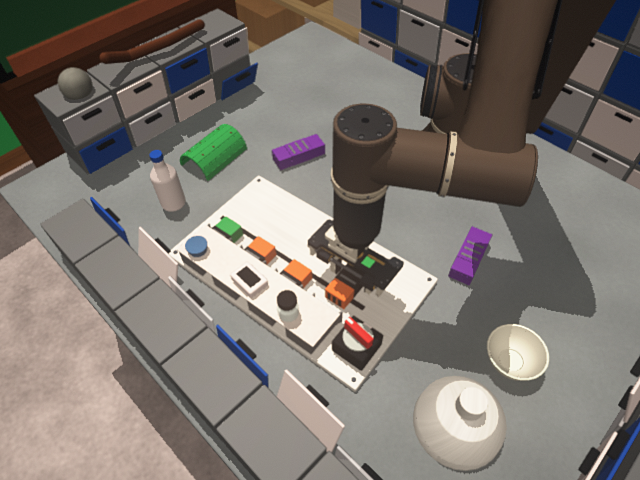

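The cartridge is turned, with green at (368,262) towards the robot and orange at (340,292) at the mouth. Insert it.

```bash
cat >> h.py <<'E'
def caps():
    im,d=shot('scene')
    for c in('orange','green'):
        for ce,m,a in blobs(im,c,40):
            P=D(cloud('scene',m,d)); 
            if len(P)<20: continue
            zt=np.percentile(P[:,2],90); T=P[P[:,2]>zt-.006]; 
            if abs(T[:,1].mean())<.25 and -.25<T[:,0].mean()<.1:
                r=cv2.minAreaRect((T[:,:2]*1000).astype(np.float32)); print(c,a,'z%.0f'%(zt*1000),np.round(r[0],1),np.round(r[1]),round(r[2],1))
E
python3 - <<'E'
from h import *
push(.1575); robot.goto(W(-.06,-.02,.3),ori(0)) ; stat(); robot.movej(np.array(robot.read_qpos())+[25,0,0,0,0,0]); caps()
shot('scene','s4.png'); stat()
E
```

```text
grip end t25.3 D [-142.9  157.5   23.9] w0.592 ff30.0 F [-0.  -0.5 -1.3]
in most t27.2 D [-55.1 157.5  24. ] w0.590 ff30.0 F [-0.4  0.1 -1.3]
stop at -20.5 f -12.3
home t31.2 D [-23.3 157.4  23.9] w0.586 ff30.0 F [-12.8   3.2   7.8]
 t35.8 D [-60.  -19.9 299.8] w0.849 ff0.0 F [-0.4  0.6  0.3]
orange 318 z55 [-27.4 -51.4] [37. 51.] 1.2
orange 327 z55 [-26.   55.4] [51. 37.] 89.0
green 215 z54 [ -25.7 -154.7] [50. 33.] 87.9
 t36.8 D [-48.8 224.8 299.9] w0.848 ff0.0 F [ 0.6 -0.7 -0.7]
```

View pics/s4.png

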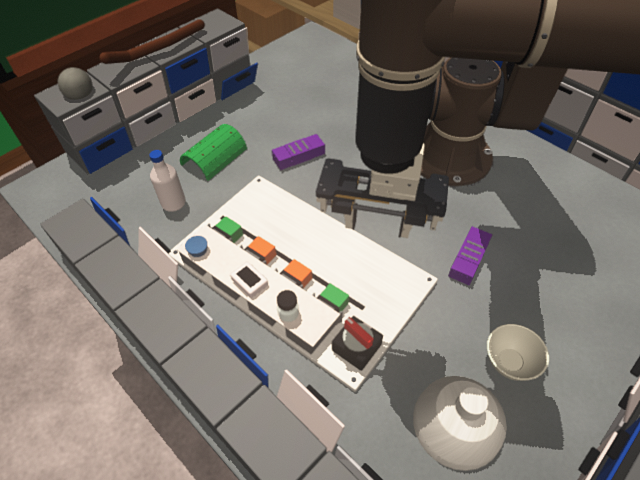

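Sleeve 3 now shows green at (334,296) and home. Sleeves 1 and 2 are undisturbed, so sleeve 2 is next.

Run:
```python
from h import *
pull(.0525); turn(.0525)
shot('scene','s5.png')
```

```text
grip front t39.7 D [-26.8  52.7  24.4] w0.592 ff29.9 F [-1.6  1.5  4.5]
pulled t41.7 D [-143.2   52.6   24.3] w0.586 ff29.9 F [-0.   1.4 11.9]
grip mid t43.6 D [-94.1  52.6  24.1] w0.591 ff30.0 F [-0.9  1.1  1.4]
turned t50.7 D [-94.   52.5  29. ] w0.593 ff30.0 F [ 0.2 -0.6 -2.1]
```

View pics/s5.png

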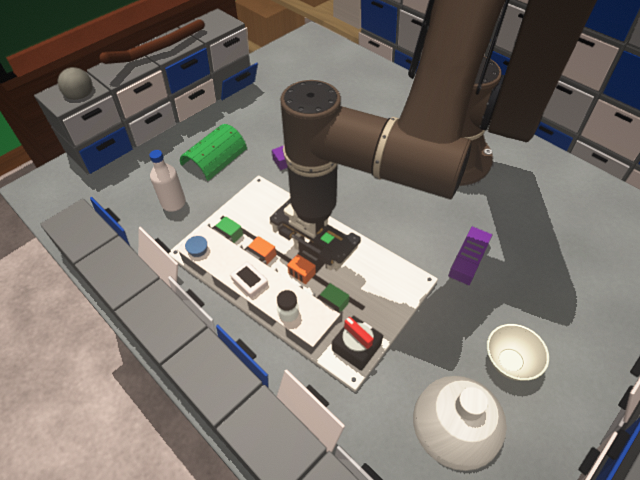

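The cartridge is turned, with orange at (302,268) facing mouth 2 and green at (327,238). Push it in, then look at the caps.

Run:
```python
from h import *
push(.0525); robot.goto(W(-.06,-.0525,.3),ori(0)); robot.movej(np.array(robot.read_qpos())+[40,0,0,0,0,0]); RNG['green']=((45,90,40),(80,255,255)); caps()
stat()
shot('scene','s6.png')
```

```text
grip end t53.0 D [-142.9   52.5   23.9] w0.590 ff30.0 F [ 0.3 -0.3 -1.9]
in most t54.9 D [-55.1  52.5  24. ] w0.590 ff30.0 F [ 0.2 -0.6 -2.6]
stop at -20.5 f -11.4
home t58.9 D [-23.7  52.4  23.9] w0.588 ff30.0 F [-11.7   2.    9.1]
orange 292 z54 [-24.3 -47.8] [53. 36.] 88.7
green 268 z54 [ -25.6 -154.4] [53. 39.] 86.4
green 322 z55 [-24.5  53.4] [37. 50.] 1.2
green 359 z54 [-24.4 157.7] [38. 51.] 0.2
 t64.8 D [-72.1 341.8 299.9] w0.853 ff0.0 F [-0.8 -0.   0.3]
```

View pics/s6.png

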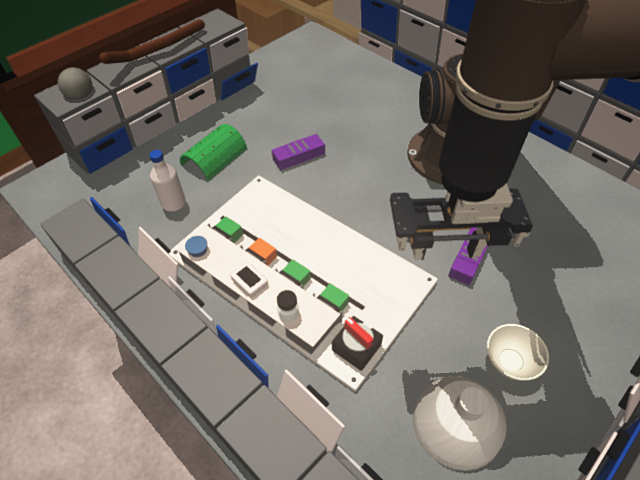

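Sleeves 2 and 3 show green and are home, at (295,272) and (334,296). The last orange is in sleeve 1 at (262,250).

Run:
```python
from h import *
pull(-.0515); turn(-.0525)
shot('scene','s7.png')
```

```text
grip front t68.4 D [-27.2 -51.3  24.3] w0.591 ff29.9 F [-1.8  2.8  5.1]
pulled t70.4 D [-143.8  -51.5   24.2] w0.594 ff29.9 F [-1.5  0.5 12. ]
grip mid t72.3 D [-94.1 -52.4  24.1] w0.592 ff30.0 F [-1.1  0.6  1.5]Traceback (most recent call last):
  File "<stdin>", line 2, in <module>
  File "h.py", line 58, in turn
    for k in(1,2,3,4): robot.goto(W(xc,y,ZT+.005),ori(45*k))
                       ~~~~~~~~~~^^^^^^^^^^^^^^^^^^^^^^^^^^^
rig.Unreachable: the arm cannot take that pose within its joint ranges
```

Joint 6 would leave its range turning that way, so I turn the other way.

```bash
sed -i 's/ori(45\*k)/ori(-45*k)/' h.py
python3 - <<'E'
from h import *
y=-.0525;xc=-.094
stat('now'); print(np.round(robot.read_qpos(),1))
from h import ori
q=robot.read_tcp_rot(); print('yaw',np.degrees(np.arctan2(q[1][0],q[0][0])-A))
for k in(1,2,3,4): robot.goto(W(xc,y,ZT+.005),ori(-45*k))
held('turned'); robot.servo_line(W(xc,y,ZT),ori(180),speed=.03); robot.move_gripper(OPEN)
shot('scene','s7.png')
E
```

```text
now t73.3 D [-94.1 -52.5  28.9] w0.589 ff30.0 F [-0.2  0.9 -1.7]
[  8.4  20.7 -29.2  -0.  -40.1 133.6]
yaw 44.86753504601041
turned t77.0 D [-94.  -52.5  29. ] w0.590 ff30.0 F [ 0.1  0.2 -1.4]
```

View pics/s7.png

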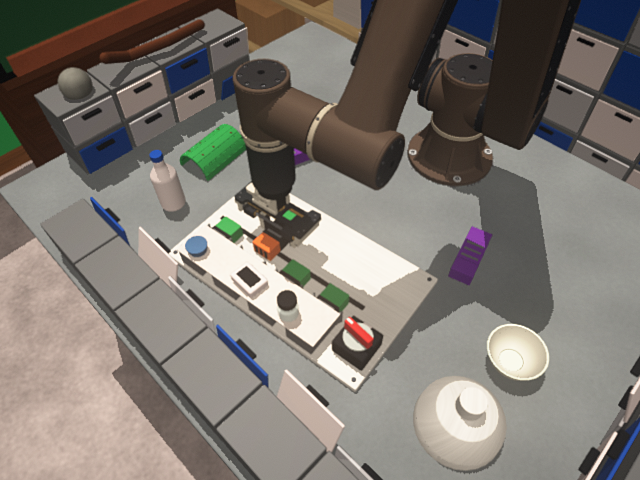

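The orange end at (266,245) faces mouth 1 and green is at (290,214). Push it in, back off and check.

Run:
```python
from h import *
push(-.0525); robot.goto(W(-.06,-.0525,.3),ori(0)); robot.movej(np.array(robot.read_qpos())+[40,0,0,0,0,0]); RNG['green']=((45,90,40),(80,255,255)); caps()
stat()
im2,_=shot('scene'); cv2.imwrite('pics/crop8.png',cv2.cvtColor(cv2.resize(im2[190:370,160:400],None,fx=3,fy=3,interpolation=3),cv2.COLOR_RGB2BGR))
```

```text
grip end t79.3 D [-142.9  -52.5   23.9] w0.592 ff30.0 F [ 0.4  0.7 -1.6]
in most t81.2 D [-55.2 -52.5  24. ] w0.588 ff30.0 F [ 0.1 -0.3 -2.2]
stop at -19.0 f -13.7
home t85.5 D [-23.3 -52.5  23.9] w0.595 ff30.0 F [-14.1   2.1  12. ]
green 267 z54 [ -25.  -153.9] [38. 52.] 0.4
green 290 z55 [-24.6 -51. ] [38. 52.] 1.5
green 321 z55 [-24.7  53.1] [38. 49.] 2.3
green 360 z55 [-24.  157.6] [38. 51.] 0.6
 t91.3 D [-72.1 341.8 299.8] w0.847 ff0.0 F [-0.7 -0.1 -0.5]
```

View pics/crop8.png

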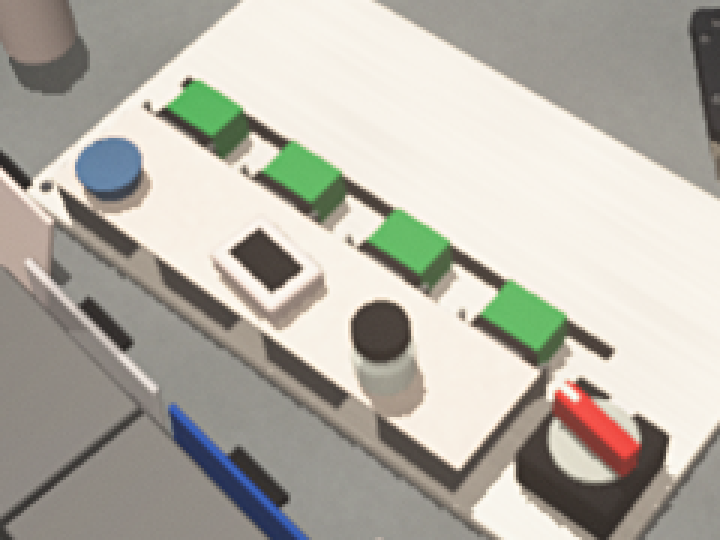

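All four ends are green and flush, at x ≈ -24.5 like the untouched one. Now I turn the knob back and lock.

Run:
```python
from h import *
knob(80,4); robot.movej(np.array(robot.read_qpos())+[35,0,0,0,0,0]); RNG['green']=((45,90,40),(80,255,255)); caps()
stat()
im2,d=shot('scene'); cv2.imwrite('pics/crop9.png',cv2.cvtColor(cv2.resize(im2[190:370,160:400],None,fx=3,fy=3,interpolation=3),cv2.COLOR_RGB2BGR))
for c in('yellow','red'):
    for ce,m,a in blobs(im2,c,40):
        P=D(cloud('scene',m,d)); print(c,a,(np.percentile(P,90,axis=0)*1000).round())
```

```text
knob grip t94.7 D [ 30.6 254.9  74.1] w0.180 ff30.0 F [ 2.8 -0.4 -0.4]
turned t96.4 D [ 29.7 256.   74.1] w0.185 ff30.0 F [-5.2  5.5  3.4]
green 270 z55 [ -25.2 -153.8] [53. 39.] 89.1
green 288 z54 [-24.3 -51.4] [39. 51.] 1.7
green 320 z54 [-24.2  52.9] [51. 37.] 89.3
green 358 z55 [-24.1 157.7] [38. 50.] 1.3
 t99.8 D [-158.1  597.2  198.7] w0.598 ff0.0 F [ 0.4 -0.3 -0.1]
yellow 42 [-50. -97.  35.]
yellow 44 [-49.  10.  33.]
yellow 46 [-49. 119.  32.]
red 139 [ 60. 263.  99.]
```

View pics/crop9.png

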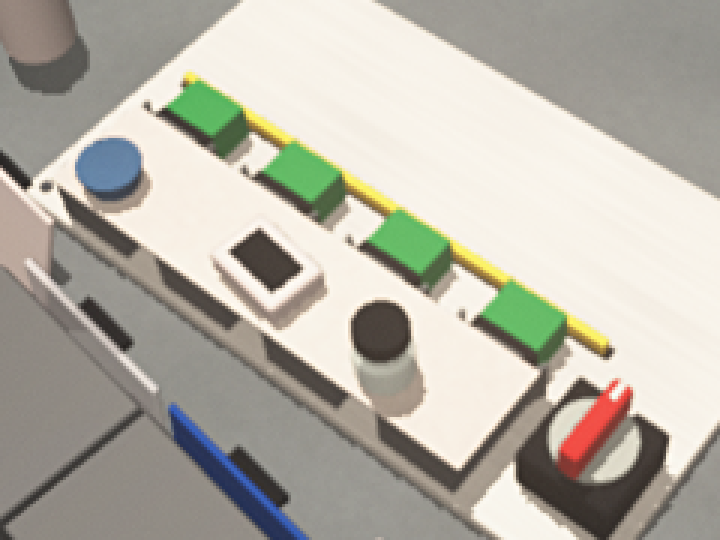

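The rail is up (top z ≈ 33), the knob is locked along x, all four ends show green, and the bystanders have not moved.

```bash
python3 -c "
from rig import robot
print(robot.job_done())"
```

```text
the job is handed in; nothing more can be done
None
```

Job handed in at about 100 s: the three orange-showing cartridges (sleeves 1, 2 and 3) were reversed and pushed home so all four ends show green, and the knob is turned back with the stop rail up.

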